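# Pressure-test a fitting: shut the guard and hold the stepped dial at green

## Robot

A 6-joint arm with a two-finger parallel gripper is mounted at the origin on the work surface. World frame = base frame: x ahead of the robot, y to its left, z up, the work surface at z = 0. Lengths are in mm, angles in rad, forces in N, time in s.
With the tool pointing down it reaches from about 325 to 900 mm from the base axis. Payload 3.5 kg.
Tool frame: the origin (TCP) lies on the centre line of the jaws, within the pads' length; the fingertips stand 25 mm ahead of it and the grasp point (between the pads) lies 6 mm ahead of it; z points along the fingers, y is the line along which they close (so a half turn about z gives the same grasp; the last joint's range is limited). The gripper opens to 85 mm and grips with 20 to 120 N. Pads are 22 mm wide; open, the fingers measure 114 mm over their backs; the gripper's body (76 mm by 85 mm) begins 54 mm behind the grasp point. The pads swing forward as they close: fully open they stand 13 mm farther back than shut.
Start: joints at [-1.423, 0.276, -0.026, 1.268, 0, 1.467], TCP at [155.1, -605.447, 256.313] pointing down, gripper open.
Joint ranges: [-3.12, 3.12], [-0.85, 1.88], [-1.08, 1.24], [-1.95, 2.15], [-1.57, 1.53], [-3.14, 3.14]. Speed limits (rad/s): [2.57, 2.57, 3.14, 3.14, 3.14, 3.14].

## Interface

Orientations are given as a rotation vector (axis times angle).
In Python, from plant import r gives the robot as it stands.
- The arm moves only by the shell command python3 -m inch 'ROWS' [FORCE]. ROWS is JSON, a list of rows, each a list of 7 numbers: the closure, from 0 (fully open) to 1 (shut), then the shift along the tool's x, y, z in units of 500 mm (1.0 is 500 mm), then the turn, a rotation vector about the tool's x, y, z in units of 45 degrees (1.0 is 45 degrees). A call has 1 to 10 rows; each row is the pose to reach, as a shift and turn from the pose commanded when the call began, along the tool's axes at that moment; what a row does not reach only later rows make up. A row lasts 1/12 s, in which the tool goes at most 41.7 mm and 7.16 degrees, less where a joint would pass 70% of its speed; a pose out of reach is approached as far as the arm can. A call with a number of a shift or a turn outside -1 to 1 is refused whole. A call with a gripper value outside its range is refused whole. The fingers move at their own pace and stop on an object; FORCE is the grip in N (left out, the last holds). Time passes only in rows, so rows that repeat a pose let the fingers close. It gives the time, the measured TCP pose, the force, the opening and the grip force at its end, in the units of the state.
- r.observe(): the state, without advancing time (a new reading comes with each control period).
- r.snapshot(name): name is "scene" or "top"; returns the picture (384x512x3 uint8, red, green, blue); there is no depth.
- r.calibration(name): a dict with "fx", "fy", "cx", "cy" (pixels), "k1" (the pictures are not rectified: a ray, as slopes to the right and down, at radius r is drawn at 1 + k1 r^2 times it, then the intrinsics apply), "extrinsics" (4x4, takes a point from camera to world coordinates). Camera axes: x right, y up, looking along -z (the intrinsics and any distortion apply to the point x, -y, -z); pixel columns grow to the right and rows downward; lengths in mm; the calibration is good to about 2 mm. A picture is of the moment at which its call begins. calibration takes no time and is no camera call.
- r.job_done(): hands the job in; it is judged then, once.
The state is a dict: "time": time; "joint_pos": joint angles; "joint_vel": joint speeds; "joint_torque": joint torques, N m; "tcp_pos": TCP position; "eef_rot": TCP orientation; "wrist_force": force on the tool from outside, world axes, zero at the start; "moment": the same for the moment, N m; "finger_gap": opening from 0.0 (shut) to 1.0 (fully open); "grasp_force": force on a finger pad.
Only numpy, scipy, OpenCV 4.12 (cv2) and the standard library are available. Lean on these libraries where they do the work, as an engineer would, in place of code of your own. Each camera call takes 0.05 s, during which the arm holds its last target. There are 200 camera calls.

## Task

The brass fitting is already screwed on in the test well. Slide the clear yellow-framed guard along its track until it is fully shut over the well, and only then turn the spring-return dial clockwise, past the first two clicks (yellow, blue) to the third (green), and hold it there with the fingers against its spring; never run it on to red. Finish while still holding the dial at green, and leave the parts lying around the tester where they are.

Things in the scene. Friction and masses are not known exactly. Their poses are not given: they have to be found in the camera images.
- tester: Fixed blue bench tester, 250 (x) by 490 (y) by 110 mm high, aluminium deck on top. Origin: centre of its underside, on the table; x to its rear, y to its left, z up; yaw up to 0.2. Test well (130 by 120 mm, fitting inside below the deck) at x 0, y 0; the open guard parks left of it; dial to the right. Guard rails 20 mm high at x = +-90 mm. A gauge 11 mm high lies 110 mm behind the dial's axis.
- guard (a joint): Sliding guard, opening in m: 0 = fully shut over the well (end stop), 0.16 = fully open, to the left; starts 0.09 to 0.16 open. Slides along the tester's y (shuts toward -y) with about 2 N friction and stays where it is left. Yellow frame 164 (x) by 154 (y) mm, clear pane, top face 14 mm above the deck.
- guard_grip (a point): Middle of the guard's black bar handle, 158 mm above the table; moves with the guard, axes as the tester's. The bar is 104 mm long along x, 12 mm wide (y), 12 mm high, its underside 28 mm above the guard's top face, on two 12 mm posts 92 mm apart. Pinch it from above, fingers closing along y, or push it.
- dial (a joint): Spring-return dial, angle in rad: 0 = rest (white mark), grows clockwise seen from above. Clicks at 0.36 (yellow), 0.72 (blue), 1.08 (green, the third), 1.44 (red); end stop 1.50. Clicks are only felt: released anywhere it springs back to 0. Torque to turn it 0.12 N m at rest rising to 0.23 at green, +-0.05 at the clicks (about 5.5 N at the grip point).
- dial_axis (a point): Point on the dial's upright axis at deck level, 110 mm above the table, fixed on the tester (x -30, y -165 mm in its frame); axes as the tester's. Five coloured marks lie 56 mm from it on a flat black disc of 66 mm radius: white 0.54 rad anticlockwise (left) of the tester's x direction, each next one 0.36 rad further clockwise; green is 0.54 rad right of x.
- dial_handle: The dial's red pointer handle, turns with it. Upright bar 12 mm thick, from 17 mm behind the axis to 53 mm ahead of it, top 49 mm above the deck (159 mm above the table), on a grey skirt of 44 mm radius, top 11 mm above the deck; red hub of 15 mm radius. Origin on the axis at deck level; x along the handle to the pointing end (to the white mark at rest), z up.
- dial_grip (a point): Grip point on the pointer handle, 42 mm from the axis toward the pointing end, 34 mm above the deck (144 mm above the table); turns with it, axes as the handle's. Pinch it here from above, fingers closing across it, and lead it round the axis, or push it with closed fingers.
- flange: Bystander: loose dark iron floor flange, 90 mm across, 30 mm high, to the left of the tester; origin at the centre of its underside.
- coupling: Bystander: loose brass coupling standing up, 38 mm across, 50 mm high, to the right of the tester; origin at the centre of its underside.
- carton: Bystander: small loose white carton 90 by 120 by 60 mm, to the right of the tester; origin at the centre of its underside.
- wrench: Bystander: loose steel wrench lying behind the tester; origin at the middle of its underside, x along it.

How it is judged:
By the outcome, as a careful person would: the job done as asked, in the order asked, and still so for the second after the job is handed in, while the arm keeps its last pose, push and grip.
It also fails if it takes over 42 s, if anything falls off the work surface, if the arm or the gripper's body presses on something with over 40 N, if the wrist force passes 120 N, or if a joint passes its speed limit or range.

## Working session

There is one attempt and no reset: what is moved stays moved. The work goes in short steps, Python scripts to look and compute and a shell command to move; the robot and the scene stay as the last step left them, time stands still between calls to the robot, and variables do not carry over. Pictures are saved under pics/ and viewed, at most 10 in all, crops included, and the job is handed in when it is done.

```bash
mkdir -p pics; ls; python3 - <<'E'
from plant import r
import cv2,numpy as np
for n in("scene","top"):
    im=r.snapshot(n); cv2.imwrite(f"pics/{n}0.png",im[:,:,::-1])
    c=r.calibration(n); print(n,{k:(np.round(v,4).tolist()) for k,v in c.items()})
s=r.observe();print(s)
E
```

```text
pics
scene {'fx': 393.1594, 'fy': 393.1594, 'cx': 258.1908, 'cy': 184.3594, 'k1': 0.001, 'extrinsics': [[0.4615, -0.5282, 0.7128, 1298.7785], [0.887, 0.262, -0.3801, -342.2257], [0.014, 0.8077, 0.5894, 690.8939], [0.0, 0.0, 0.0, 1.0]]}
top {'fx': 486.9665, 'fy': 486.9665, 'cx': 251.9864, 'cy': 189.34, 'k1': -0.078, 'extrinsics': [[-0.0172, 0.9961, -0.086, 495.7001], [-0.9998, -0.0175, -0.0024, 30.1705], [-0.0039, 0.0859, 0.9963, 1316.3395], [0.0, 0.0, 0.0, 1.0]]}
{'time': 0.1, 'joint_pos': array([-1.42339204e+00,  2.77080399e-01, -2.77506059e-02,  1.26801895e+00,
       -1.03521504e-06,  1.46741838e+00]), 'joint_vel': array([ 6.57229887e-04, -3.25829459e-04,  3.82005603e-03,  3.10781505e-04,
       -6.55513592e-05, -7.30109988e-04]), 'joint_torque': array([ 2.57258616e-04, -4.46707034e+01,  2.96128857e+01,  8.48458323e-03,
       -6.60917976e-05, -2.26414940e-06]), 'tcp_pos': array([ 155.00640187, -604.78713709,  255.25367468]), 'eef_rot': array([-3.11489048e+00, -3.92639576e-01,  7.25833765e-05]), 'wrist_force': array([-0.94859764,  0.78245731,  0.07580297]), 'moment': array([ 0.02158514, -0.03510331, -0.00035608]), 'grasp_force': 0.0, 'finger_gap': 1.0015311558353566}
```

View pics/top0.png

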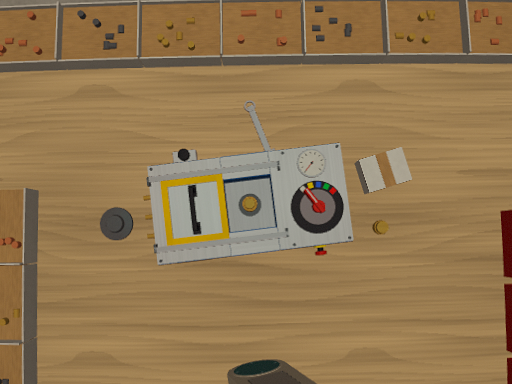

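View pics/scene0.png

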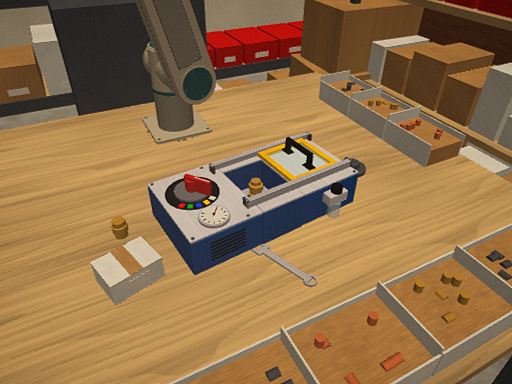

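The top view shows the tester with deck corners near (149,166), (338,144), (353,241) and (158,264). The guard is yellow around (195,210), its bar at (194,210), and the dial disc is at (317,207) with the handle pointing up-left. The scene view agrees.

```bash
cat > h.py <<'E'
import cv2,numpy as np
from plant import r
def cast(n,uv,z):
    c=r.calibration(n); E=np.array(c["extrinsics"])
    K=np.array([[c["fx"],0,c["cx"]],[0,c["fy"],c["cy"]],[0,0,1.]])
    p=cv2.undistortPoints(np.array(uv,float).reshape(-1,1,2),K,np.array([c["k1"],0,0,0.])).reshape(-1,2)
    d=np.c_[p[:,0],-p[:,1],-np.ones(len(p))]@E[:3,:3].T; o=E[:3,3]
    return o+d*((z-o[2])/d[:,2])[:,None]
def big(m):
    cs,_=cv2.findContours(m.astype(np.uint8),cv2.RETR_EXTERNAL,cv2.CHAIN_APPROX_NONE)
    return max(cs,key=cv2.contourArea).reshape(-1,2)
def rect(P):
    (c,s,a)=cv2.minAreaRect(P[:,:2].astype(np.float32)); return np.round(c,1),np.round(s,1),round(a,2)
def masks(im):
    hsv=cv2.cvtColor(im,cv2.COLOR_RGB2HSV); return hsv[...,0].astype(int),hsv[...,1].astype(int),hsv[...,2].astype(int)
E
python3 - <<'E'
from h import *
im=r.snapshot("top"); H,S,V=masks(im)
box=np.zeros(H.shape,bool); box[130:275,140:360]=1
yel=box&(H>20)&(H<30)&(S>200)&(V>180); yel[:,260:]=0
print("guard",rect(cast("top",big(yel),124)))
blk=box&(V<60)
b=blk.copy(); b[:,:180]=0;b[:,210:]=0;b[:175]=0
print("bar",rect(cast("top",big(b),164)))
d=blk.copy(); d[:,:285]=0
D=cast("top",big(d),110); print("disc",cv2.minEnclosingCircle(D[:,:2].astype(np.float32)),rect(D))
red=box&((H<6)|(H>174))&(S>170)&(V>120); red[:,:296]=0; red[240:]=0
R=cast("top",big(red),159); print("handle",rect(R), R[:,:2].min(0),R[:,:2].max(0), cv2.fitLine(R[:,:2].astype(np.float32),2,0,.01,.01).ravel())
for nm,m in dict(grn=(H>50)&(H<75)&(S>120),blu=(H>105)&(H<125)&(S>150),yl=(H>20)&(H<32)&(S>170)&(V>150)).items():
    m=m&box; m[:,:296]=0;m[:150]=0;m[200:]=0
    v,u=np.nonzero(m); print(nm,len(u),cast("top",[[u.mean(),v.mean()]],111)[0])
# deck corners by hand
C=cast("top",[[149,166],[338,144],[353,241],[158,264]],110)[:,:2]; print("deck",C.round(),C.mean(0),np.linalg.norm(C-np.roll(C,1,0),axis=1))
z=cv2.resize(im[130:275,140:360],None,fx=3.6,fy=3.6,interpolation=cv2.INTER_CUBIC);cv2.imwrite("pics/top1.png",z[:,:,::-1])
E
```

```text
guard (array([552.5, 176. ]), array([157.9, 151. ]), 6.03)
bar (array([550.6, 171.3]), array([115.2,  17. ]), 5.95)
disc ((554.2861938476562, -127.13117980957031), 64.58187103271484) (array([ 552.7, -127.9]), array([125.2, 127.6]), 28.69)
handle (array([ 565.7, -113.7]), array([65.5, 27.1]), 43.74) [ 540.89514648 -138.04904079] [596.48567559 -93.46153719] [   0.81374824    0.5812175   568.66406    -115.01006   ]
grn 37 [ 604.90584568 -150.9398907   111.        ]
blu 33 [ 610.26027127 -131.08567848  111.        ]
yl 27 [ 608.02574657 -111.44459508  111.        ]
deck [[ 663.  290.]
 [ 710. -185.]
 [ 467. -214.]
 [ 419.  268.]] [564.92148524  39.74390839] [245.10018444 477.67250762 244.88080712 484.97078486]
```

View pics/top1.png

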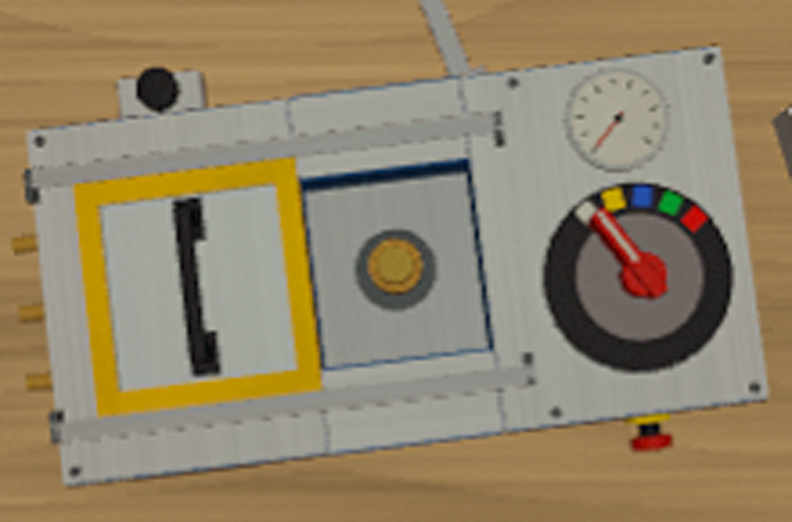

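```bash
cat >> h.py <<'E'
from scipy.spatial.transform import Rotation as Ro
def row(p,yaw,s=None,p0=None,R0=None):
    """shift/turn units from pose (p0,R0) (default: measured) to tool-down pose at p with tool x at yaw"""
    s=s or r.observe(); p0=s["tcp_pos"] if p0 is None else p0; R0=Ro.from_rotvec(s["eef_rot"]) if R0 is None else R0
    T=down(yaw); return np.round(np.r_[R0.inv().apply(np.array(p)-p0)/500,(R0.inv()*T).as_rotvec()/(np.pi/4)],4)
def down(yaw): return Ro.from_matrix(np.array([[np.cos(yaw),np.sin(yaw),0],[np.sin(yaw),-np.cos(yaw),0],[0,0,-1]]))
E
python3 - <<'E'
from h import *
s=r.observe(); p=s["tcp_pos"]; y0=0.251; g=np.array([552,175.5,235]); ps=[p+(g-p)*f for f in(0,.25,.5,.75,1)]; ys=np.linspace(y0,3.245,5)
for i in range(4): print(row(ps[i+1],ys[i+1],p0=ps[i],R0=down(ys[i])), np.hypot(*ps[i+1][:2]))
E
```

```text
[ 0.2892 -0.3287  0.0102  0.      0.     -0.953 ] 482.262005668871
[ 0.4356 -0.044   0.0102  0.      0.     -0.953 ] 413.5920613108889
[ 0.3491  0.2642  0.0102  0.      0.     -0.953 ] 453.17501675269204
[ 0.076   0.4311  0.0102  0.      0.     -0.953 ] 579.2272869953556
```

```bash
python3 -m inch '[[0,0.289,-0.329,0.01,0,0,-0.953],[0,0.289,-0.329,0.01,0,0,-0.953],[0,0.289,-0.329,0.01,0,0,-0.953],[0,0.289,-0.329,0.01,0,0,-0.953],[0,0.289,-0.329,0.01,0,0,-0.953],[0,0.289,-0.329,0.01,0,0,-0.953],[0,0.289,-0.329,0.01,0,0,-0.953]]' 40
python3 -m inch '[[0,0.436,-0.044,0.01,0,0,-0.953],[0,0.436,-0.044,0.01,0,0,-0.953],[0,0.436,-0.044,0.01,0,0,-0.953],[0,0.436,-0.044,0.01,0,0,-0.953],[0,0.436,-0.044,0.01,0,0,-0.953],[0,0.436,-0.044,0.01,0,0,-0.953],[0,0.436,-0.044,0.01,0,0,-0.953]]'
python3 -c "
from h import *
s=r.observe();print(s['joint_pos'].round(2));print(row([453,-20,240],2.4965),row([552,175.5,235],3.245))"
```

```text
time: 0.73
tcp_pos: [255.0, -406.7, 250.8]
eef_rot: [-2.751, -1.513, -0.001]
wrist_force: [-0.6, -0.3, -0.7]
finger_gap: 0.995
grasp_force: 0.0
time: 1.32
tcp_pos: [354.5, -213.3, 246.2]
eef_rot: [-2.011, -2.414, -0.0]
wrist_force: [-1.6, 0.4, 0.1]
finger_gap: 1.001
grasp_force: 0.0
[-0.7  -0.1  -0.46  1.21  0.    0.69]
[ 3.447e-01  2.636e-01  1.250e-02  2.000e-04 -2.000e-04 -9.476e-01] [ 6.9350e-01  5.2890e-01  2.2600e-02  3.0000e-04 -1.0000e-04 -1.9006e+00]
```

```bash
python3 -m inch '[[0,0.345,0.264,0.012,0,0,-0.953],[0,0.345,0.264,0.012,0,0,-0.953],[0,0.345,0.264,0.012,0,0,-0.953],[0,0.345,0.264,0.012,0,0,-0.953],[0,0.345,0.264,0.012,0,0,-0.953],[0,0.345,0.264,0.012,0,0,-0.953],[0,0.345,0.264,0.012,0,0,-0.953]]'
python3 -m inch '[[0,0.076,0.431,0.01,0,0,-0.953],[0,0.076,0.431,0.01,0,0,-0.953],[0,0.076,0.431,0.01,0,0,-0.953],[0,0.076,0.431,0.01,0,0,-0.953],[0,0.076,0.431,0.01,0,0,-0.953],[0,0.076,0.431,0.01,0,0,-0.953],[0,0.076,0.431,0.01,0,0,-0.953],[0,0.076,0.431,0.01,0,0,-0.953]]'
python3 -c "
from h import *
s=r.observe();print(s['joint_pos'].round(2));print(row([552,175.5,159],3.245))
cv2.imwrite('pics/s2.png',r.snapshot('scene')[60:260,130:400,::-1].repeat(2,0).repeat(2,1))"
```

```text
time: 1.9
tcp_pos: [455.0, -21.3, 240.2]
eef_rot: [0.994, 2.979, -0.0]
wrist_force: [1.3, -0.6, -0.2]
finger_gap: 1.003
grasp_force: 0.0
time: 2.57
tcp_pos: [553.2, 171.3, 234.8]
eef_rot: [0.15, -3.137, 0.002]
wrist_force: [-0.3, -0.3, -0.3]
finger_gap: 1.001
grasp_force: 0.0
[ 0.19  0.21 -0.16  1.2  -0.    0.09]
[ 0.0015  0.0089  0.1516 -0.0017 -0.0013 -0.0102]
```

View pics/s2.png

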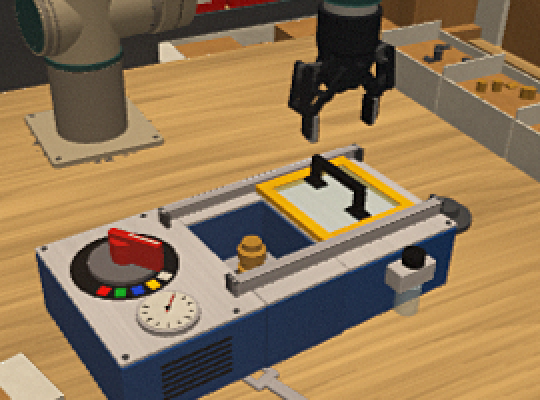

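The picture shows the open gripper above the guard bar (bar at about (340,185) in the crop), with a finger on each side. I'm descending and pinching.

```bash
python3 -m inch '[[0,0.0015,0.009,0.1,0,0,-0.01],[0,0.0015,0.009,0.15,0,0,-0.01],[0,0.0015,0.009,0.15,0,0,-0.01],[0,0.0015,0.009,0.15,0,0,-0.01],[0.7,0.0015,0.009,0.15,0,0,-0.01],[1,0.0015,0.009,0.15,0,0,-0.01],[1,0.0015,0.009,0.15,0,0,-0.01],[1,0.0015,0.009,0.15,0,0,-0.01],[1,0.0015,0.009,0.15,0,0,-0.01],[1,0.0015,0.009,0.15,0,0,-0.01]]' 30
```

```text
time: 3.45
tcp_pos: [551.9, 177.3, 161.2]
eef_rot: [-0.174, 3.135, -0.002]
wrist_force: [1.0, -4.7, 2.4]
finger_gap: 0.141
grasp_force: 1.5
```

```bash
python3 -m inch '[[1,0,-0.03,0,0,0,0],[1,0,-0.07,0,0,0,0],[1,0,-0.11,0,0,0,0],[1,0,-0.15,0,0,0,0],[1,0,-0.19,0,0,0,0],[1,0,-0.22,0,0,0,0],[1,0,-0.24,0,0,0,0],[1,0,-0.255,0,0,0,0],[1,0,-0.26,0,0,0,0],[1,0,-0.26,0,0,0,0]]' 
python3 -c "
from h import *
print(row([566.5,40,161],3.244))"
```

```text
time: 4.28
tcp_pos: [565.8, 47.5, 161.2]
eef_rot: [-0.173, 3.137, -0.001]
wrist_force: [-2.3, -1.3, 5.5]
finger_gap: 0.137
grasp_force: 31.4
[ 0.0002 -0.0151  0.0005 -0.0012  0.0001  0.0097]
```

```bash
python3 -m inch '[[1,0,-0.006,0,0,0,0],[1,0,-0.012,0,0,0,0],[1,0,-0.014,0,0,0,0],[1,0,-0.014,0,0,0,0]]'; python3 -m inch '[[1,0,-0.004,0,0,0,0],[1,0,-0.006,0,0,0,0],[1,0,-0.006,0,0,0,0]]'
```

```text
time: 4.62
tcp_pos: [566.4, 41.5, 161.3]
eef_rot: [-0.174, 3.137, 0.0]
wrist_force: [-3.1, -0.2, 6.2]
finger_gap: 0.134
grasp_force: 31.5
time: 4.87
tcp_pos: [566.6, 39.9, 161.2]
eef_rot: [-0.175, 3.137, 0.005]
wrist_force: [-3.0, 4.0, 7.6]
finger_gap: 0.131
grasp_force: 31.5
```

```bash
python3 -m inch '[[1,0,-0.004,0,0,0,0],[1,0,-0.006,0,0,0,0],[1,0,-0.006,0,0,0,0]]'; python3 -m inch '[[1,0,-0.004,0,0,0,0],[1,0,-0.006,0,0,0,0],[1,0,-0.006,0,0,0,0]]'
```

```text
time: 5.12
tcp_pos: [566.6, 39.7, 161.2]
eef_rot: [-0.178, 3.136, 0.016]
wrist_force: [-3.2, 12.1, 6.9]
finger_gap: 0.134
grasp_force: 31.6
time: 5.37
tcp_pos: [566.6, 39.6, 161.2]
eef_rot: [-0.18, 3.136, 0.027]
wrist_force: [-4.5, 20.7, 6.3]
finger_gap: 0.132
grasp_force: 32.1
```

```bash
python3 -m inch '[[1,0,0.006,0,0,0,0],[1,0,0.01,0,0,0,0],[0,0,0.01,0,0,0,0],[0,0,0.01,0,0,0,0],[0,0,0.01,0,0,0,0],[0,0,0.01,0,0,0,0],[0,0,0.01,-0.06,0,0,0],[0,0,0.01,-0.14,0,0,0],[0,0,0.01,-0.14,0,0,0]]'
python3 - <<'E'
from h import *
im=r.snapshot("top"); cv2.imwrite("pics/t3.png",cv2.resize(im[130:275,140:360],None,fx=3.6,fy=3.6)[:,:,::-1])
a=np.array([553.8,-127.4]); th=.643
print(r.observe()["joint_pos"].round(2))
g=[*(a+42*np.array([np.cos(th),np.sin(th)])),230]; print(g,row(g,th+np.pi))
E
```

```text
time: 6.12
tcp_pos: [571.4, 36.7, 237.7]
eef_rot: [-0.173, 3.125, -0.002]
wrist_force: [1.2, 0.1, 1.1]
finger_gap: 1.0
grasp_force: 0.0
[-0.05  0.19 -0.18  1.19 -0.   -0.16]
[np.float64(587.412623722414), np.float64(-102.21684041873591), 230] [-0.0029 -0.2799  0.0108 -0.0055  0.0114 -0.6781]
```

View pics/t3.png

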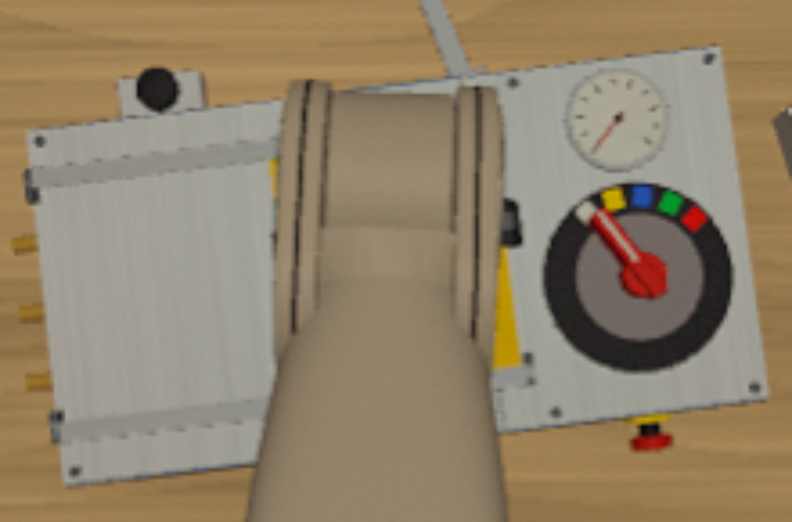

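The guard's yellow right edge is now at about (510,310), near the rail ends. The arm covers the rest. The dial still points at white. Moving above the dial.

```bash
python3 -m inch '[[0,-0.003,-0.28,0.01,0,0,-0.678],[0,-0.003,-0.28,0.01,0,0,-0.678],[0,-0.003,-0.28,0.01,0,0,-0.678],[0,-0.003,-0.28,0.01,0,0,-0.678],[0,-0.003,-0.28,0.01,0,0,-0.678],[0,-0.003,-0.28,0.01,0,0,-0.678],[0,-0.003,-0.28,0.01,0,0,-0.678]]'
python3 - <<'E'
from h import *
im=r.snapshot("top"); H,S,V=masks(im)
y=(H>20)&(H<30)&(S>200)&(V>180); y[:,:150]=0;y[:,292:]=0;y[:130]=0;y[270:]=0
P=cast("top",big(y),124); print("guard",rect(P))
print(row([587.4,-102.2,154],.643+np.pi))
cv2.imwrite("pics/t4.png",cv2.resize(im[130:275,140:360],None,fx=3.6,fy=3.6)[:,:,::-1])
E
```

```text
time: 6.75
tcp_pos: [583.3, -101.9, 224.3]
eef_rot: [0.989, -2.98, -0.002]
wrist_force: [0.1, 0.5, -0.7]
finger_gap: 0.995
grasp_force: 0.0
guard (array([566.8,  40.6]), array([157.9, 150.7]), 6.05)
[-0.0056 -0.0063  0.141   0.0016 -0.001  -0.0014]
```

View pics/t4.png

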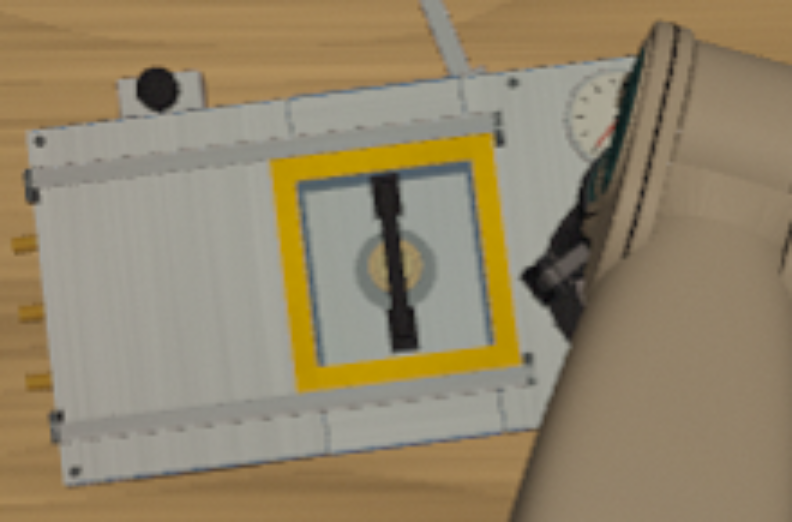

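The guard sits squarely over the well, with its right edge at about (510,250) against the rail-end stops. Now descending onto the dial handle and pinching.

```bash
python3 -m inch '[[0,-0.0056,-0.006,0.08,0,0,0],[0,-0.0056,-0.006,0.14,0,0,0],[0,-0.0056,-0.006,0.14,0,0,0],[0.5,-0.0056,-0.006,0.14,0,0,0],[0.8,-0.0056,-0.006,0.14,0,0,0],[1,-0.0056,-0.006,0.14,0,0,0],[1,-0.0056,-0.006,0.14,0,0,0],[1,-0.0056,-0.006,0.14,0,0,0],[1,-0.0056,-0.006,0.14,0,0,0]]' 30
python3 - <<'E'
from h import *
s=r.observe();print(s["moment"].round(2));a=np.array([553.8,-127.4]);p=s["tcp_pos"][:2]-a;print(np.hypot(*p),np.arctan2(p[1],p[0]))
for d in (.15,.3,.45,.6):
    t=.643-d;print(d,row([*(a+42*np.array([np.cos(t),np.sin(t)])),154],t+np.pi,p0=[587.4,-102.2,154],R0=down(.643+np.pi)))
E
```

```text
time: 7.55
tcp_pos: [588.7, -102.4, 156.6]
eef_rot: [-0.993, 2.979, -0.001]
wrist_force: [-3.0, 7.8, 5.0]
finger_gap: 0.147
grasp_force: 3.6
[ 1.54  0.5  -0.07]
42.90837278639643 0.6225408773991241
0.15 [ 0.0009 -0.0126  0.      0.      0.      0.191 ]
0.3 [ 0.0038 -0.0249  0.      0.      0.      0.382 ]
0.45 [ 0.0084 -0.0366  0.      0.      0.      0.573 ]
0.6 [ 0.0147 -0.0475  0.      0.      0.      0.7639]
```

```bash
python3 -m inch '[[1,0,0,0,0,0,0],[1,0.0003,-0.006,0,0,0,0.095],[1,0.0009,-0.0126,0,0,0,0.191],[1,0.002,-0.019,0,0,0,0.287],[1,0.0038,-0.025,0,0,0,0.382],[1,0.006,-0.031,0,0,0,0.478],[1,0.0084,-0.0366,0,0,0,0.573],[1,0.0114,-0.042,0,0,0,0.669],[1,0.0147,-0.0475,0,0,0,0.764],[1,0.0147,-0.0475,0,0,0,0.764]]' 30
cat >> h.py <<'E'
def ang():
    s=r.observe();a=np.array([553.8,-127.4]);p=s["tcp_pos"][:2]-a; R=Ro.from_rotvec(s["eef_rot"]).as_matrix()
    yaw=np.arctan2(-R[1,0],-R[0,0]); print("r %.1f posang %.3f toolang %.3f"%(np.hypot(*p),.643-np.arctan2(p[1],p[0]),.643-yaw),s["wrist_force"].round(1),s["moment"].round(2),s["joint_pos"].round(2))
E
python3 - <<'E'
from h import *
ang();a=np.array([553.8,-127.4])
t0=.643-.6
for d in (.7,.8,.9,1.0,1.08):
    t=.643-d;print(d,row([*(a+42*np.array([np.cos(t),np.sin(t)])),154],t+np.pi,p0=[*(a+42*np.array([np.cos(t0),np.sin(t0)])),154],R0=down(t0+np.pi)))
E
```

```text
time: 8.38
tcp_pos: [596.9, -125.7, 156.7]
eef_rot: [-0.064, 3.139, 0.001]
wrist_force: [-2.0, 2.7, 6.2]
finger_gap: 0.128
grasp_force: 33.9
r 43.1 posang 0.604 toolang 0.602 [-2.   2.7  6.2] [0.49 0.17 0.06] [-0.31  0.32 -0.19  1.06  0.   -0.36]
0.7 [ 0.0004 -0.0084  0.      0.      0.      0.1273]
0.8 [ 0.0017 -0.0167  0.      0.      0.      0.2546]
0.9 [ 0.0038 -0.0248  0.      0.      0.      0.382 ]
1.0 [ 0.0066 -0.0327  0.      0.      0.      0.5093]
1.08 [ 0.0095 -0.0388  0.      0.      0.      0.6112]
```

```bash
python3 -m inch '[[1,0.0004,-0.0084,0,0,0,0.127],[1,0.0017,-0.0167,0,0,0,0.255],[1,0.0025,-0.021,0,0,0,0.318],[1,0.0038,-0.0248,0,0,0,0.382],[1,0.0052,-0.029,0,0,0,0.446],[1,0.0066,-0.0327,0,0,0,0.509],[1,0.008,-0.036,0,0,0,0.56],[1,0.0092,-0.0382,0,0,0,0.6],[1,0.0092,-0.0382,0,0,0,0.6],[1,0.0092,-0.0382,0,0,0,0.6]]' 30
python3 - <<'E'
from h import *
ang()
for n in("scene","top"):
    im=r.snapshot(n); im=im[110:230,140:330] if n=="scene" else im[130:275,250:360]
    cv2.imwrite(f"pics/{n}5.png",cv2.resize(im,None,fx=4,fy=4,interpolation=2)[:,:,::-1])
E
```

```text
time: 9.22
tcp_pos: [593.1, -144.9, 156.7]
eef_rot: [0.666, 3.069, 0.001]
wrist_force: [-0.2, 2.2, 5.6]
finger_gap: 0.137
grasp_force: 33.9
r 43.0 posang 1.062 toolang 1.070 [-0.2  2.2  5.6] [0.37 0.34 0.16] [-0.35  0.32 -0.19  1.06  0.    0.08]
```

View pics/scene5.png

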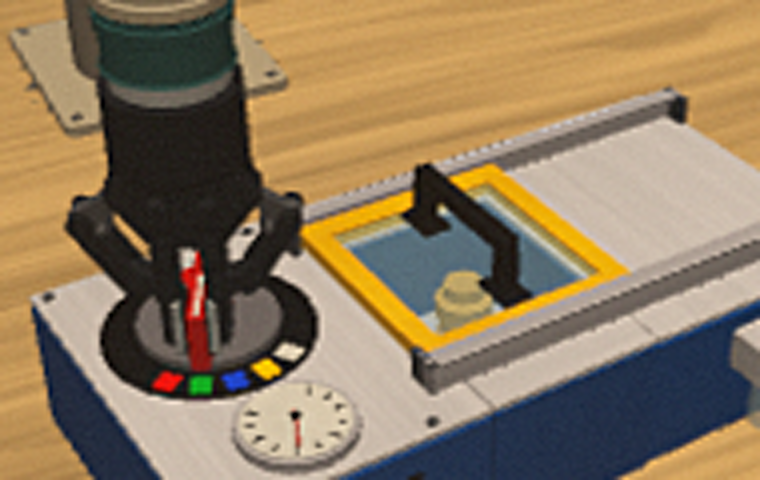

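The handle (200,320 in the crop) points at the green mark (201,385), and the guard is shut. The measured angle is about 1.065, just short of the click, so I'm nudging on by 0.03 and holding.

```bash
python3 -m inch '[[1,0,-0.0015,0,0,0,0.02],[1,0,-0.0028,0,0,0,0.042],[1,0,-0.0028,0,0,0,0.042],[1,0,-0.0028,0,0,0,0.042],[1,0,-0.0028,0,0,0,0.042],[1,0,-0.0028,0,0,0,0.042]]' 30; python3 -c "
from h import *
ang()"
```

```text
time: 9.82
tcp_pos: [592.5, -146.1, 156.7]
eef_rot: [0.716, 3.057, 0.001]
wrist_force: [-1.0, 1.8, 5.2]
finger_gap: 0.136
grasp_force: 33.9
r 43.0 posang 1.093 toolang 1.103 [-1.   1.8  5.2] [0.35 0.3  0.23] [-0.35  0.32 -0.19  1.06  0.    0.11]
```

```bash
python3 -c "
from plant import r
print(r.job_done())"
```

```text
the job is handed in; nothing more can be done
None
```

I slid the guard shut against its end stop, then turned the dial clockwise to green (about 1.10 rad, short of red) and handed in at about 10 s with the fingers still holding it; the loose parts were not touched.

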